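# Slide a cover plate over the edge and lay it on the filing block

### The job

Two flat aluminium plates lie sunk in the lanes of the low dark steel stand. Slide the plate with the round hole along its lane until about a third of it overhangs the lane's open end, then grip the overhanging part by its two long edges, lift it off and lay it flat on the cork-topped filing block, centred and lengthwise, so that both long edges stand free for filing. Do not let it drop, and leave the plate with the rectangular window where it is.

Things in the scene. Friction and masses are not known exactly. Their poses are not given: they have to be found in the camera images.
- stand: low dark steel stand, fixed, 152 mm (x) by 230 mm (y). Origin: centre of its underside, on the desk; z up. Two lanes along y, centre lines x = -36 and +36 mm, 64 mm wide, floor 46 mm above the desk, rib tops at 57 mm. Open at the -y end: free edge at y = -115 mm, feet 40 mm back. Wall at the +y end, inner face y = +107 mm. At least 50 mm of lane is empty behind (+y of) each plate, to push from.
- hole_plate: the plate to move: aluminium, 56 mm (x) by 130 mm (y) by 8 mm, about 0.15 kg, one round 28 mm hole in its middle. Origin: centre of its underside; z up; same after half a turn. Loose in either lane, long side along it, 4 mm from each rib, top 3 mm below the rib tops, front end 8 to 40 mm inside the open end. Tips off if more than half overhangs.
- window_plate: the other aluminium plate, same outer size, with a rectangular window 18 x 70 mm in its middle instead of the round hole; lies in the other lane, to be left there. Origin: centre of its underside.
- block: wooden filing block with a cork top, fixed, 36 mm (x) by 110 mm (y), top 40 mm above the desk. Origin: centre of its underside, on the desk; z up. It is 20 mm narrower than the plate, so fingers holding the plate's long edges pass down beside it; a centred plate overhangs 10 mm on all sides.

How it is judged:
By the outcome, as a careful person would: the job done as asked, in the order asked, and still so for the second after the job is handed in, with the robot touching nothing.
It also fails if it takes over 48 s, if anything falls off the work surface, if the arm or the gripper's body presses on something with over 40 N, if the wrist force passes 120 N, or if a joint passes its speed limit or range.

### The arm

A 6-joint arm with a two-finger parallel gripper is mounted at the origin on a cart in front of the work surface, level with it; the furniture and walls round the work are solid. World frame = base frame: x ahead of the robot, y to its left, z up, the work surface at z = 0. Lengths are in m, angles in degrees, forces in N, time in s.
With the tool pointing down it reaches from about 0.4 to 0.825 m from the base axis. Payload 7 kg.
Tool frame: the origin (TCP) lies at the very end of the fingers, on their centre line; the grasp point (between the pads) lies 19 mm behind it (r.hold_point_z is the distance from the TCP to the grasp point, in m); z points along the fingers, y is the line along which they close (so a half turn about z gives the same grasp; the last joint's range is limited). The gripper opens to 88 mm and grips with 3 to 60 N. Pads are 19 mm wide; open, the fingers measure 130 mm over their backs; the gripper's body (78 mm by 193 mm) begins 47 mm behind the grasp point.
Start: joints at [91.908, 20.546, 0.682, 0, -70.136, -16.507], TCP at [0.17, 0.653, 0.227] pointing down, gripper open.
Joint ranges: [-176.03, 176.03], [-82.01, 121.73], [-58.28, 71.71], [-173.87, 95.51], [-174.79, -0.11], [-173.66, 173.66]. Speed limits (degrees/s): [136.94, 136.94, 172.46, 180, 180, 180].

### API

Orientations are given as [roll, pitch, yaw] about the fixed x, y, z axes, in that order (R = Rz(yaw) Ry(pitch) Rx(roll)).
In Python, from plant import telemetry, vision, workorder, r gives the robot as it stands.
- The arm moves only by the tool move_arm, never from a script. Its argument "plan" is a list of rows, each a list of 7 numbers: the opening, from -1 (shut) to 1 (fully open), so that 0 is half open, then the shift along the world's x, y, z in m, then the turn, a rotation vector about the world's x, y, z in degrees. In form: [[fingers, dx, dy, dz, ax, ay, az], ...]. A call has 1 to 20 rows; each row shifts and turns the commanded pose from where the row before left it; what a row does not reach is not made up. A row lasts 1/8 s, in which the tool goes at most 62.5 mm and 10.7 degrees, less where a joint would pass 70% of its speed; a pose out of reach is approached as far as the arm can. A call is refused whole if a number of a shift passes 0.0625 or a number of a turn 10.7, either way. A call with a gripper value outside its range is refused whole. The fingers move at their own pace and stop on an object; "force" is the grip in N (left out, the last holds). Time passes only in rows, so rows that do not move let the fingers close. It gives the time, the measured TCP pose, the force, the opening and the grip force at its end, in the units of the state.
- telemetry.get_state(): the state, without advancing time (a new reading comes with each control period).
- vision.capture(name): name is "scene" or "side" or "wrist"; returns a dict with "img" (384x512x3 uint8, red, green, blue), "depth" (384x512 float32, m along the optical axis (not along the pixel's ray), 0 where there is no reading), "intrinsics" (3x3 intrinsics, pixels), "R" (3x3) and "t" (3): a world point X has camera coordinates R X + t. Camera axes: x right, y down, z forward; pixel columns grow to the right and rows downward; lengths in m; the calibration is good to about 2 mm. A picture is of the moment at which its call begins.
- workorder.close_job(): hands the job in; it is judged then, once.
The state is a dict: "time_s": time; "joints": joint angles; "qd": joint speeds; "joint_torque": joint torques, N m; "tcp_pos": TCP position; "eef_rot": TCP orientation; "contact_force": force on the tool from outside, world axes, zero at the start; "moment": the same for the moment, N m; "gripper_width": finger opening in m; "gripper_force": force on a finger pad.
Only numpy, scipy, OpenCV 4.12 (cv2) and the standard library are available. Lean on these libraries where they do the work, as an engineer would, in place of code of your own. Each camera call takes 0.05 s, during which the arm holds its last target. There are 200 camera calls.

## Working session

There is one attempt and no reset: what is moved stays moved. The work goes in short steps, Python scripts to look and compute and a tool call to move; the robot and the scene stay as the last step left them, time stands still between calls to the robot, and variables do not carry over. Pictures are saved under pics/ and viewed, at most 10 in all, crops included, and the job is handed in when it is done.

Besides the shell and the picture viewer there is one more tool, called after "Request:" in YAML: its name, and indented under it one key for each argument. move_arm: Moves the arm, as the interface text tells. Its arguments: {"type":"object","properties":{"plan":{"type":"array"},"force":{"type":"number"}},"required":["plan"]}

```bash
mkdir -p pics; cat > h.py <<'E'
import numpy as np,cv2
from plant import telemetry, vision, workorder, r
def cap(n,f):
    c=vision.capture(n); cv2.imwrite('pics/'+f,c['img'][:,:,::-1]); np.savez('pics/'+f[:-4]+'.npz',**{k:np.asarray(c[k]) for k in('img','depth','intrinsics','R','t')}); return c
def cloud(c):
    K=c['intrinsics'];v,u=np.mgrid[:384,:512];d=c['depth']
    p=np.stack([(u-K[0,2])/K[0,0]*d,(v-K[1,2])/K[1,1]*d,d],-1)
    return (p-c['t'])@c['R']
def ray(c,u,v,z):
    K=c['intrinsics'];d=c['R'].T@np.array([(u-K[0,2])/K[0,0],(v-K[1,2])/K[1,1],1]);o=-c['R'].T@c['t']
    return o+d*(z-o[2])/d[2]
E
python3 - <<'E'
from h import *
a=[cap(n,n+'0.png')for n in('scene','side','wrist')]
for c in a: print(-c['R'].T@c['t'],c['R'][2])
cv2.imwrite('pics/all0.png',cv2.resize(np.vstack([np.hstack([a[0]['img'],a[1]['img']]),np.hstack([a[2]['img'],a[2]['img']*0])])[:,:,::-1],(800,600)))
print(telemetry.get_state())
E
```

```text
[0.86174908 0.11179329 0.79897169] [-0.39382125 -0.30416947 -0.86740173]
[0.26455123 0.54564348 0.48399512] [ 0.31379432 -0.80454327 -0.50422539]
[0.23998286 0.63564325 0.38376123] [-0.25840438  0.06538603 -0.96382148]
{'time_s': 0.15, 'joints': array([ 9.19099952e+01,  2.05822991e+01,  6.46428138e-01, -1.29117247e-02,
       -7.01368320e+01, -1.65075253e+01]), 'qd': array([ 0.031926  , -0.1687453 ,  0.13639319,  0.02211561,  0.01752065,
        0.09351441]), 'joint_torque': array([-1.02770820e-03, -5.83277142e+01,  2.93290186e+01,  7.00111672e+00,
        8.75348691e-03, -1.12581927e-04]), 'tcp_pos': array([0.17005521, 0.65284879, 0.22584462]), 'eef_rot': array([ 1.79926844e+02, -9.02034461e-03, -1.46019192e+01]), 'contact_force': array([-0.27226083,  0.30293416,  0.19366638]), 'moment': array([-0.03826238,  0.00172986,  0.01061684]), 'gripper_force': 0.0, 'gripper_width': 0.08801578377921175}
```

View pics/all0.png

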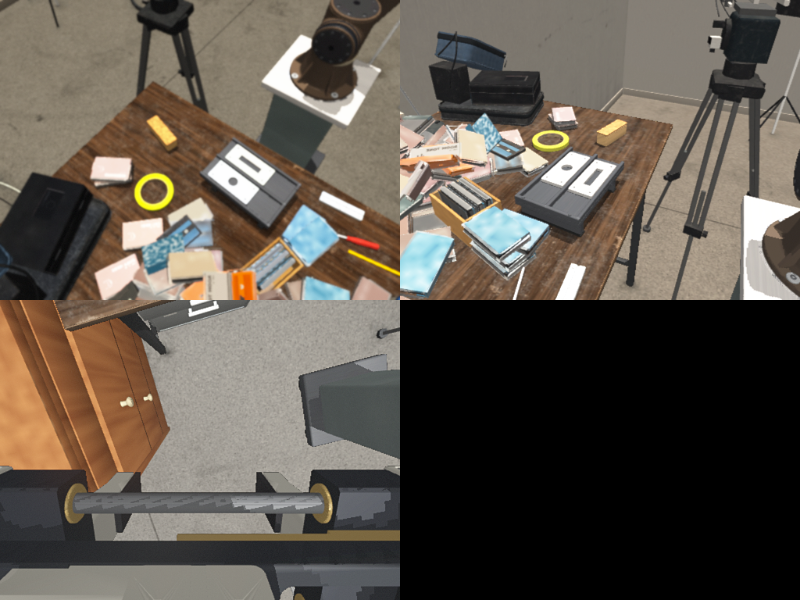

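The picture shows the stand with the hole plate at scene ~(298,232) px and the window plate at ~(328,208). The block is at ~(206,170). In the side view the stand is at ~(225,240) px.

```bash
python3 - <<'E'
from h import *
ims=[]
for n,(u0,u1,v0,v1) in dict(scene=(170,400,130,300),side=(140,310,140,310)).items():
    c=dict(np.load(f'pics/{n}0.npz'));P=cloud(c);hsv=cv2.cvtColor(c['img'],cv2.COLOR_RGB2HSV)
    roi=np.zeros((384,512),bool);roi[v0:v1,u0:u1]=1
    if n=='side': roi[140:190,250:310]=1
    pm=(roi&(hsv[...,1]<30)&(hsv[...,2]>150)).astype('uint8')
    bm=((hsv[...,0]>12)&(hsv[...,0]<26)&(hsv[...,1]>100)&(hsv[...,2]>190)&(P[...,2]>.03)).astype('uint8')
    dm=(roi&(P[...,2]>.053)&(P[...,2]<.063)&(hsv[...,2]<130)).astype('uint8')
    for nm,m,z in(('plate',pm,.054),('block',bm,.04),('dark',dm,.057)):
        cs,h=cv2.findContours(m,cv2.RETR_CCOMP,cv2.CHAIN_APPROX_NONE)
        for i,k in enumerate(cs):
            A=cv2.contourArea(k)
            if A<(60 if h[0][i][3]>=0 else 150):continue
            w=np.array([ray(c,*q[0],z)[:2] for q in k]);rc=cv2.minAreaRect((w*1000).astype('float32'))
            mm=np.zeros((384,512),'uint8');cv2.drawContours(mm,cs,i,1,-1)
            print(n,nm,'inner'if h[0][i][3]>=0 else'outer',A,k.mean(0)[0].round(),np.round(rc[0],1),np.round(rc[1],1),round(rc[2],1),'z',np.median(P[...,2][mm>0]).round(4))
E
```

```text
scene plate outer 383.5 [190. 290.] [ 782.2 -122.4] [37.4 63.3] 43.5 z 0.0174
scene plate outer 214.0 [260. 280.] [685.7 -22.9] [38.5 54.1] 66.4 z 0.0202
scene plate outer 1665.0 [298. 233.] [552.8 -21.4] [136.3  61.3] 85.1 z 0.0539
scene plate inner 85.5 [298. 232.] [552.3 -21.3] [23.2 22.3] 77.5 z 0.0465
scene plate outer 1509.0 [320. 210.] [481.  -13.1] [136.5  61.4] 85.2 z 0.0538
scene plate inner 168.0 [320. 210.] [480.6 -12.4] [66.2 15.4] 85.2 z 0.0471
scene block outer 459.0 [250. 374.] [828.1  53.2] [37.5 50.2] 36.4 z 0.0782
scene block outer 931.5 [336. 347.] [702.1 164.7] [ 84.9 180.5] 71.3 z 0.1074
scene block outer 542.5 [206. 167.] [ 533.8 -292.2] [110.9  35.7] 73.9 z 0.0407
scene dark outer 1169.0 [326. 235.] [521.9  10.9] [229.6 153.5] 85.3 z 0.0568
side plate outer 1503.5 [246. 228.] [480.8 -10. ] [140.8  59.3] 85.4 z 0.054
side plate inner 179.5 [247. 227.] [480.9 -10. ] [66.4 17.3] 84.7 z 0.0465
side plate outer 222.5 [153. 209.] [663.7   9.9] [46.2 76.6] 56.8 z 0.0354
side plate outer 1339.0 [211. 216.] [552.7 -18.8] [141.7  59.4] 85.4 z 0.0542
side plate inner 60.0 [213. 215.] [550.9 -18.1] [25.1 19.9] 44.0 z 0.0468
side plate outer 347.5 [209. 147.] [ 691.5 -281.4] [64.2 88.1] 32.5 z 0.0343
side block outer 333.5 [ 87. 258.] [709.1 149.8] [ 86.3 133.4] 72.9 z 0.0649
side block outer 200.0 [ 30. 204.] [902.4  70.2] [110.   25.9] 39.8 z 0.1318
side block outer 291.5 [272. 163.] [ 529.7 -290.6] [110.4  41.8] 73.7 z 0.0404
side dark outer 321.5 [221. 229.] [516.9   9.5] [221.5  10.8] 85.2 z 0.0568
side dark outer 922.5 [211. 243.] [517.9  15.2] [233.4 153.7] 85.3 z 0.0567
```

```bash
python3 - <<'E'
from h import *
a=cv2.imread('pics/scene0.png')[120:300,180:400];b=cv2.imread('pics/side0.png')[130:310,130:350]
cv2.imwrite('pics/crop0.png',np.vstack([cv2.resize(a,None,fx=1.65,fy=1.65,interpolation=2),cv2.resize(b,None,fx=1.65,fy=1.65,interpolation=2)]))
E
```

```text
(no output)
```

View pics/crop0.png

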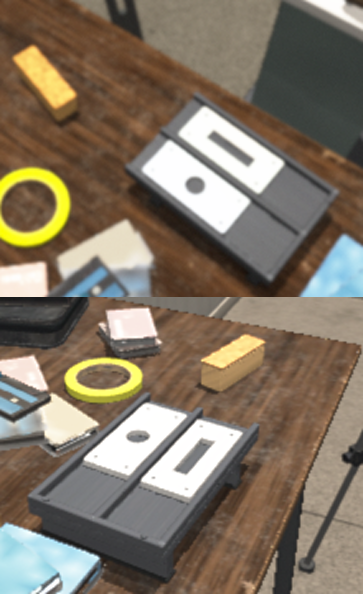

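Both views agree. The stand has a yaw of about -4.7° and the hole plate is at about (552.6, -20) mm. The open end faces -y. The block is at about (532, -291) mm with a yaw of about -16°. Next I'll check the heights of the clutter along the path.

```bash
python3 - <<'E'
from h import *
for n in('scene','side'):
    c=dict(np.load(f'pics/{n}0.npz'));P=cloud(c)[c['depth']>0]
    def mx(x0,x1,y0,y1):
        m=(P[:,0]>x0)&(P[:,0]<x1)&(P[:,1]>y0)&(P[:,1]<y1)&(P[:,2]<.5);return (m.sum(),np.percentile(P[m,2],[50,99]).round(3) if m.sum() else 0)
    print(n,[mx(.2+.1*i,.3+.1*i,.1*j,.1*j+.1)[1] for i in range(5) for j in range(5)])
    print('ends',mx(.60,.64,-.18,-.1),mx(.57,.6,-.2,-.13),mx(.44,.50,-.35,-.25),mx(.58,.64,-.36,-.25))
E
```

```text
scene [0, 0, 0, 0, 0, array([0.001, 0.004]), array([0.001, 0.004]), array([0.001, 0.004]), array([0.001, 0.004]), array([0.   , 0.003]), array([0.047, 0.059]), array([0.001, 0.058]), array([0.002, 0.014]), array([0.001, 0.015]), array([0.001, 0.006]), array([0.048, 0.059]), array([0.052, 0.072]), array([0.069, 0.073]), array([0.001, 0.022]), array([0.002, 0.05 ]), array([0.001, 0.056]), array([0.056, 0.078]), array([0.037, 0.074]), array([0.029, 0.042]), 0]
ends (np.int64(578), array([0.001, 0.005])) (np.int64(360), array([0.001, 0.004])) (np.int64(733), array([0.001, 0.005])) (np.int64(1000), array([0.001, 0.004]))
side [0, 0, 0, 0, 0, array([0.001, 0.003]), array([0.001, 0.003]), array([0.001, 0.003]), 0, 0, array([0.003, 0.058]), array([0.002, 0.058]), array([0.002, 0.044]), 0, 0, array([0.051, 0.058]), array([0.05 , 0.071]), array([0.023, 0.072]), array([0.001, 0.003]), 0, array([0.001, 0.036]), array([0.071, 0.077]), array([0.036, 0.075]), array([0.035, 0.048]), 0]
ends (np.int64(94), array([0.001, 0.013])) (np.int64(82), array([0.001, 0.003])) (np.int64(905), array([0.   , 0.003])) (np.int64(462), array([0.001, 0.003]))
```

Request:
move_arm:
  plan:
    - [-1,0.01,-0.02,0.02,0,0,-2.2]
    - [-1,0.025,-0.037,0.02,0,0,-5]
    - [-1,0.025,-0.037,0.01,0,0,-5]
    - [-1,0.025,-0.037,0,0,0,-5]
    - [-1,0.025,-0.037,0,0,0,-5]
    - [-1,0.025,-0.037,0,0,0,-5]
    - [-1,0.025,-0.037,0,0,0,-5]
    - [-1,0.025,-0.037,0,0,0,-5]
    - [-1,0.025,-0.037,0,0,0,-5]
    - [-1,0.025,-0.037,0,0,0,-5]
    - [-1,0.025,-0.037,0,0,0,-5]
    - [-1,0.025,-0.037,0,0,0,-5]

```text
time_s: 1.65
tcp_pos: [0.4556, 0.2248, 0.2766]
eef_rot: [-180.0, 0.0, -72.0]
contact_force: [0.4, 1.1, -1.2]
gripper_width: 0.0005
gripper_force: 0.0
```

Request:
move_arm:
  plan:
    - [-1,0.021,-0.031,-0.02,0,0,-4.6]
    - [-1,0.021,-0.031,-0.03,0,0,-4.6]
    - [-1,0.021,-0.031,-0.03,0,0,-4.6]
    - [-1,0.021,-0.031,-0.03,0,0,-4.6]
    - [-1,0.021,-0.031,-0.03,0,0,-4.5]
    - [-1,0,0,0,0,0,0]
    - [-1,0,0,0,0,0,0]

```text
time_s: 2.52
tcp_pos: [0.5602, 0.0711, 0.1367]
eef_rot: [180.0, -0.0, -94.7]
contact_force: [-0.0, -0.1, -0.3]
gripper_width: 0.0005
gripper_force: 0.0
```

```bash
python3 - <<'E'
from h import *
a=[cap(n,n+'1.png')for n in('wrist','side')]
print(telemetry.get_state()['eef_rot'],-a[0]['R'].T@a[0]['t'])
cv2.imwrite('pics/all1.png',cv2.resize(np.hstack([q['img']for q in a])[:,:,::-1],(800,300)))
E
```

```text
[-1.79917349e+02  4.35641023e-02 -9.46236428e+01] [5.54797774e-01 3.55662393e-04 2.94695856e-01]
```

View pics/all1.png

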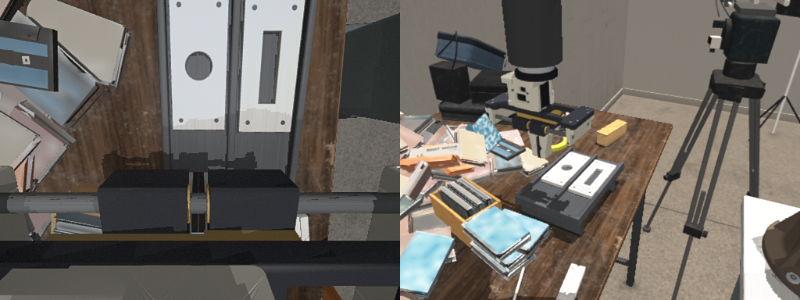

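The wrist view, at half scale, shows the hole plate in its lane. Its hole is at (199,66) px and its rear edge is at row ~131, with the closed fingers behind it. I'll measure it from here.

```bash
python3 - <<'E'
from h import *
c=dict(np.load('pics/wrist1.npz'));hsv=cv2.cvtColor(c['img'],cv2.COLOR_RGB2HSV);P=cloud(c)
m=((hsv[...,1]<40)&(hsv[...,2]>140)&(abs(P[...,2]-.054)<.004)).astype('uint8')
cs,h=cv2.findContours(m,cv2.RETR_CCOMP,cv2.CHAIN_APPROX_NONE)
for i,k in enumerate(cs):
    if cv2.contourArea(k)<800: continue
    w=np.array([ray(c,*q[0],.054)[:2] for q in k])*1000;rc=cv2.minAreaRect(w.astype('float32'))
    print(h[0][i][3],cv2.contourArea(k),np.round(rc[0],1),np.round(rc[1],1),round(rc[2],1),k.min(0),k.max(0),cv2.boxPoints(rc).round(1).tolist())
d=((abs(P[...,2]-.057)<.002)&(P[...,0]>.4)&(P[...,0]<.64)&(hsv[...,2]<130))
p=P[d];l=(p[:,:2]-[.52,.011])@np.array([[.9965,.083],[-.083,.9965]])
for a in(-.075,-.0715,0,.0715,.075):
    pass
print(np.percentile(l[:,0],[.5,99.5]),np.histogram(l[:,0],np.arange(-.09,.09,.004))[0])
E
```

```text
-1 11746.5 [481.5  -9.2] [125.9  56.1] 85.2 [[306   0]] [[389 168]] [[448.29998779296875, -69.5], [504.20001220703125, -74.19999694824219], [514.7000122070312, 51.20000076293945], [458.79998779296875, 55.900001525878906]]
18 2240.0 [481.2 -11.2] [71.1 20. ] 85.1 [[329  38]] [[361 133]] [[468.20001220703125, -45.70000076293945], [488.1000061035156, -47.400001525878906], [494.20001220703125, 23.399999618530273], [474.29998779296875, 25.100000381469727]]
-1 11525.0 [553.1 -16.4] [123.2  56. ] 85.2 [[217   0]] [[292 165]] [[520.0999755859375, -75.4000015258789], [575.7999877929688, -80.0999984741211], [586.0999755859375, 42.70000076293945], [530.2999877929688, 47.400001525878906]]
58 1079.5 [552.8 -19.4] [28.3 28.6] 85.3 [[236  65]] [[272 103]] [[537.4000244140625, -32.400001525878906], [565.7999877929688, -34.70000076293945], [568.2000122070312, -6.5], [539.7000122070312, -4.199999809265137]]
[-0.0761338   0.07488524] [   0    0    0  527 1214  490    0    0    7    0    0    0    0    0
    0    0    0    2    2    0    0  619 1085  365    0    0    6    0
    0    0    0    6    0    0    0    4    1    0    0  783 1063  234
    0    0]
```

Request:
move_arm:
  plan:
    - [-1,0,0,-0.025,0,0,0]
    - [-1,0,0,-0.025,0,0,0]
    - [-1,0,0,-0.02,0,0,0]
    - [-1,0,0,-0.01,0,0,0]
    - [-1,0,0,-0.007,0,0,0]
    - [-1,0,0,0,0,0,0]
    - [-1,0,0,0,0,0,0]

```text
time_s: 3.5
tcp_pos: [0.5606, 0.0714, 0.0503]
eef_rot: [-179.9, 0.0, -94.7]
contact_force: [0.3, -0.5, -0.4]
gripper_width: 0.0005
gripper_force: 0.0
```

Request:
move_arm:
  plan:
    - [-1,-0.0005,-0.006,0,0,0,0]
    - [-1,-0.0005,-0.006,0,0,0,0]
    - [-1,-0.0003,-0.004,0,0,0,0]
    - [-1,-0.0003,-0.004,0,0,0,0]
    - [-1,-0.0004,-0.005,0,0,0,0]
    - [-1,-0.0004,-0.005,0,0,0,0]
    - [-1,-0.0004,-0.005,0,0,0,0]
    - [-1,-0.0004,-0.005,0,0,0,0]
    - [-1,-0.0004,-0.005,0,0,0,0]
    - [-1,-0.0004,-0.005,0,0,0,0]
    - [-1,-0.0004,-0.005,0,0,0,0]
    - [-1,-0.0003,-0.003,0,0,0,0]
    - [-1,0,0,0,0,0,0]

```text
time_s: 5.12
tcp_pos: [0.5552, 0.0128, 0.0495]
eef_rot: [180.0, -0.0, -94.7]
contact_force: [0.3, -0.2, -0.1]
gripper_width: 0.0002
gripper_force: 0.0
```

```bash
cat > m.py <<'E'
from h import *
import sys
# plate blobs (z given) in a camera, and stand rib-top extent
def plates(c,z=.054,x=(.4,.7),y=(-.5,.2)):
    hsv=cv2.cvtColor(c['img'],cv2.COLOR_RGB2HSV);P=cloud(c)
    m=((hsv[...,1]<40)&(hsv[...,2]>140)&(abs(P[...,2]-z)<.005)&(P[...,0]>x[0])&(P[...,0]<x[1])&(P[...,1]>y[0])&(P[...,1]<y[1])).astype('uint8')
    cs,h=cv2.findContours(m,cv2.RETR_CCOMP,cv2.CHAIN_APPROX_NONE)
    for i,k in enumerate(cs):
        if cv2.contourArea(k)<70: continue
        w=np.array([ray(c,*q[0],z)[:2] for q in k])*1000;rc=cv2.minAreaRect(w.astype('float32'))
        print('inner'if h[0][i][3]>=0 else'outer',cv2.contourArea(k),np.round(rc[0],1),np.round(rc[1],1),round(rc[2],1),k.min(0),k.max(0),cv2.boxPoints(rc).round(0).tolist())
E
python3 - <<'E'
from m import *
for n in('wrist','scene'):
    c=cap(n,n+'2.png');print(n);plates(c)
    P=cloud(c);v=c['img'].max(-1);d=(abs(P[...,2]-.057)<.0025)&(P[...,0]>.43)&(P[...,0]<.61)&(v<130)&(abs(P[...,1])<.2)
    l=(P[d][:,:2]-[.52,.011])@np.array([[.9965,.083],[-.083,.9965]]);print(len(l),np.percentile(l,[.5,1,99,99.5],axis=0).round(4).tolist())
E
```

```text
wrist
outer 421.0 [467.7  49.4] [11.1 18.6] 85.3 [[387 273]] [[418 289]] [[458.0, 45.0], [477.0, 43.0], [477.0, 54.0], [459.0, 56.0]]
outer 13844.0 [480.1 -25.8] [99.7 56. ] 85.2 [[331  61]] [[455 245]] [[448.0, -73.0], [504.0, -78.0], [512.0, 22.0], [456.0, 26.0]]
inner 89.5 [457.7 -64.3] [5.1 4.9] 43.6 [[429  76]] [[440  88]] [[454.0, -64.0], [458.0, -68.0], [461.0, -64.0], [458.0, -61.0]]
inner 85.5 [495.6 -67.5] [4.9 5.2] 44.4 [[354  76]] [[364  87]] [[492.0, -67.0], [496.0, -71.0], [499.0, -68.0], [496.0, -64.0]]
outer 22014.5 [550.2 -54. ] [108.  56.] 85.3 [[194   0]] [[312 216]] [[518.0, -106.0], [574.0, -110.0], [582.0, -2.0], [527.0, 2.0]]
inner 2462.5 [549.4 -62.3] [28. 28.] 40.5 [[226  72]] [[281 130]] [[530.0, -61.0], [548.0, -82.0], [569.0, -64.0], [551.0, -43.0]]
11805 [[-0.0762, -0.1127], [-0.076, -0.1121], [0.0746, 0.109], [0.0748, 0.1096]]
scene
outer 792.0 [532.9 -81.3] [90.4 99.8] 84.7 [[251 195]] [[294 236]] [[479.0, -122.0], [578.0, -131.0], [587.0, -41.0], [487.0, -32.0]]
697 [[-0.0754, -0.1132], [-0.0749, -0.1122], [0.0765, 0.1145], [0.0766, 0.1146]]
```

View pics/wrist2.png

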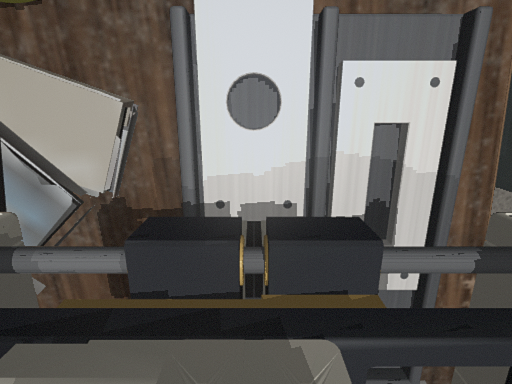

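The hole is now at (254,101) px in the wrist view, which is (549.4, -62.3) mm. The overhang is about 22 mm and the window plate hasn't moved. I'll push another 22 mm.

Request:
move_arm:
  plan:
    - [-1,-0.0003,-0.004,0,0,0,0]
    - [-1,-0.0004,-0.005,0,0,0,0]
    - [-1,-0.0004,-0.005,0,0,0,0]
    - [-1,-0.0004,-0.005,0,0,0,0]
    - [-1,-0.0002,-0.003,0,0,0,0]
    - [-1,0,0,0,0,0,0]
    - [-1,0.0002,0.003,0,0,0,0]
    - [-1,0.0006,0.007,0.01,0,0,0]
    - [-1,0,0.01,0.04,0,0,0]
    - [-1,0,0,0.05,0,0,0]
    - [-1,0,-0.02,0.03,0,0,0]
    - [0,0,-0.04,0,0,0,0]
    - [1,0,-0.04,0,0,0,0]
    - [1,0,0,0,0,0,0]
    - [1,0,0,0,0,0,0]

```text
time_s: 7.1
tcp_pos: [0.5547, -0.0885, 0.1801]
eef_rot: [-180.0, 0.0, -94.7]
contact_force: [0.4, -1.1, 0.3]
gripper_width: 0.0348
gripper_force: 0.0
```

```bash
python3 - <<'E'
from m import *
for n in('wrist','side'):
    c=cap(n,n+'3.png');print(n);plates(c)
    P=cloud(c);v=c['img'].max(-1);d=(abs(P[...,2]-.057)<.0025)&(P[...,0]>.43)&(P[...,0]<.61)&(v<130)&(abs(P[...,1])<.2)
    l=(P[d][:,:2]-[.52,.011])@np.array([[.9965,.083],[-.083,.9965]]);print(len(l),np.percentile(l,[.5,1,99,99.5],axis=0).round(4).tolist())
print(telemetry.get_state()['gripper_width'])
E
```

```text
wrist
outer 1302.0 [477.9 -53.5] [45.4 56. ] 85.3 [[304 188]] [[358 229]] [[448.0, -74.0], [504.0, -78.0], [508.0, -33.0], [452.0, -29.0]]
outer 6399.0 [548.  -84.7] [128.8  56. ] 85.2 [[233 121]] [[290 243]] [[515.0, -147.0], [571.0, -151.0], [581.0, -23.0], [525.0, -18.0]]
inner 108.5 [554.3 -54.6] [16.8 10.6] 85.3 [[252 206]] [[262 221]] [[548.0, -63.0], [559.0, -63.0], [560.0, -47.0], [550.0, -46.0]]
inner 602.0 [547.8 -84. ] [29.7 28.7] 85.3 [[247 172]] [[275 200]] [[532.0, -98.0], [561.0, -100.0], [563.0, -70.0], [535.0, -68.0]]
1654 [[-0.0759, -0.1137], [-0.0756, -0.1135], [0.075, 0.0376], [0.0751, 0.0384]]
side
outer 126.0 [512.  185.7] [20.3 25.9] 64.6 [[164 290]] [[182 304]] [[496.0, 182.0], [519.0, 171.0], [528.0, 189.0], [505.0, 200.0]]
outer 1418.5 [480.6  -8.8] [136.9  59.4] 85.3 [[215 204]] [[276 253]] [[445.0, -75.0], [505.0, -79.0], [516.0, 57.0], [457.0, 62.0]]
inner 205.0 [480.4  -9.1] [69.6 19. ] 85.4 [[235 216]] [[258 238]] [[468.0, -43.0], [487.0, -45.0], [493.0, 25.0], [474.0, 26.0]]
outer 1051.5 [547.7 -82.3] [136.8  59.6] 84.7 [[201 180]] [[256 219]] [[512.0, -148.0], [571.0, -153.0], [584.0, -17.0], [524.0, -11.0]]
1398 [[-0.0772, -0.1107], [-0.0771, -0.1092], [0.0741, 0.1161], [0.0746, 0.1165]]
0.0424851240013146
```

View pics/wrist3.png

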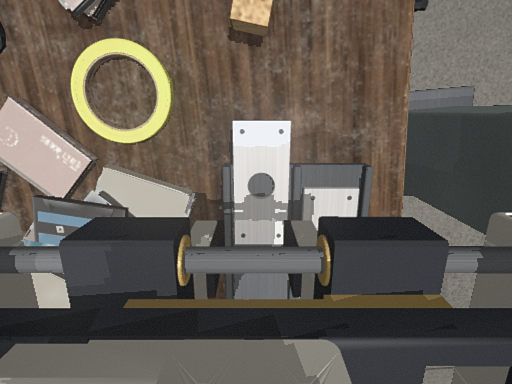

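The plate is pushed out, with its hole at (261,185) px, its centre at (547.8, -84.4) mm and an overhang of ~43.5 mm. The window plate hasn't moved. Next I'll grip it.

Request:
move_arm:
  plan:
    - [1,-0.005,-0.017,0,0,0,0]
    - [1,-0.005,-0.017,-0.01,0,0,0]
    - [1,0,0,-0.03,0,0,0]
    - [1,0,0,-0.03,0,0,0]
    - [1,0,0,0,0,0,0]
    - [1,0,0,-0.025,0,0,0]
    - [1,0,0,-0.025,0,0,0]
    - [1,0,0,-0.02,0,0,0]
    - [1,0,0,-0.009,0,0,0]
    - [1,0,0,0,0,0,0]
    - [1,0,0,0,0,0,0]

```text
time_s: 8.57
tcp_pos: [0.5453, -0.1229, 0.0316]
eef_rot: [-179.9, 0.0, -94.7]
contact_force: [-0.2, -0.2, 0.4]
gripper_width: 0.0873
gripper_force: 0.0
```

Request:
move_arm:
  plan:
    - [0.5,0,0,0,0,0,0]
    - [0.35,0,0,0,0,0,0]
    - [0.25,0,0,0,0,0,0]
    - [0,0,0,0,0,0,0]
    - [-0.5,0,0,0,0,0,0]
    - [-0.5,0,0,0,0,0,0]
    - [-0.5,0,0,0,0,0,0]
    - [-0.5,0,0,0,0,0,0]
  force: 50

```text
time_s: 9.57
tcp_pos: [0.5445, -0.1228, 0.0306]
eef_rot: [-180.0, -0.0, -94.7]
contact_force: [-0.8, 0.2, 3.0]
gripper_width: 0.0551
gripper_force: 50.0
```

Request:
move_arm:
  plan:
    - [-0.5,0,0,0.004,0,0,0]
    - [-0.5,0,0,0.006,0,0,0]
    - [-0.5,0,0,0.01,0,0,0]
    - [-0.5,0,0,0.015,0,0,0]
    - [-0.5,0,0,0.015,0,0,0]
    - [-0.5,0,0,0.015,0,0,0]
    - [-0.5,0,0,0.01,0,0,0]
    - [-0.5,0,0,0,0,0,0]
    - [-0.5,0,0,0,0,0,0]

```text
time_s: 10.7
tcp_pos: [0.5442, -0.1228, 0.1051]
eef_rot: [180.0, 0.0, -94.7]
contact_force: [-0.4, -0.4, -2.0]
gripper_width: 0.055
gripper_force: 50.0
```

```bash
python3 - <<'E'
from m import *
a=[cap(n,n+'4.png')for n in('wrist','side')]
cv2.imwrite('pics/all4.png',cv2.resize(np.hstack([q['img']for q in a])[:,:,::-1],(800,300)))
s=telemetry.get_state();print(s['moment'],s['gripper_width'])
for c in a: plates(c,z=.129)
c=a[0];P=cloud(c);hsv=cv2.cvtColor(c['img'],cv2.COLOR_RGB2HSV)
m=(hsv[...,1]<40)&(hsv[...,2]>140)&(abs(P[...,2]-.13)<.02)&(abs(P[...,0]-.545)<.024);q=P[m]
A=np.c_[q[:,:2]-q[:,:2].mean(0),np.ones(len(q))];print(len(q),q.mean(0),np.linalg.lstsq(A,q[:,2],rcond=None)[0])
m=(abs(P[...,2]-.04)<.003)&(hsv[...,0]>8)&(hsv[...,0]<28)&(hsv[...,1]>90)&(abs(P[...,0]-.532)<.06)&(abs(P[...,1]+.29)<.09)
cs,_=cv2.findContours(m.astype('uint8'),0,1);k=max(cs,key=cv2.contourArea);w=np.array([ray(c,*x[0],.04)[:2]for x in k])*1000
print('block',cv2.minAreaRect(w.astype('float32')),k.min(0),k.max(0))
E
```

```text
[ 0.01067279 -0.06744648  0.0323263 ] 0.055114228404433266
outer 238.0 [ 542.1 -102.8] [14.9 12.7] 86.3 [[249 274]] [[273 298]] [[535.0, -110.0], [548.0, -111.0], [549.0, -96.0], [536.0, -95.0]]
outer 280.5 [ 561.3 -104.4] [14.7 24.5] 85.3 [[202 274]] [[248 298]] [[549.0, -111.0], [573.0, -113.0], [574.0, -98.0], [550.0, -96.0]]
outer 392.0 [ 529.1 -102.1] [15.6 10.1] 87.5 [[276 273]] [[295 298]] [[524.0, -110.0], [534.0, -110.0], [535.0, -94.0], [524.0, -94.0]]
outer 3984.5 [ 543.2 -139. ] [23.7 55.6] 85.3 [[198 201]] [[310 245]] [[515.0, -149.0], [570.0, -153.0], [572.0, -130.0], [516.0, -125.0]]
inner 86.5 [ 534.9 -138. ] [ 5.3 14.5] 71.3 [[255 222]] [[284 232]] [[527.0, -138.0], [541.0, -143.0], [543.0, -138.0], [529.0, -133.0]]
inner 93.5 [ 562.2 -140.3] [6.3 5.4] 41.0 [[208 218]] [[222 228]] [[558.0, -140.0], [562.0, -144.0], [566.0, -140.0], [563.0, -136.0]]
outer 965.0 [549.8 -80.4] [ 73.1 142.4] 6.9 [[199 149]] [[250 184]] [[505.0, -14.0], [522.0, -156.0], [595.0, -147.0], [577.0, -5.0]]
4831 [ 0.54467692 -0.13070853  0.12819147] [-0.00210731  0.00298699  0.12819147]
block ((543.0361938476562, -253.81622314453125), (33.44847869873047, 35.84120559692383), 74.07255554199219) [[212   0]] [[270  52]]
```

View pics/all4.png

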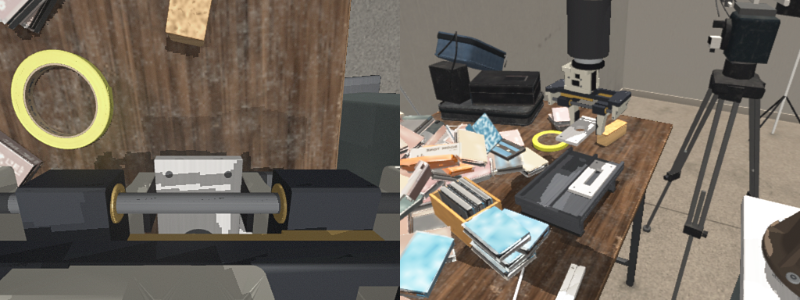

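The plate is held level, with the block ahead at wrist ~(240,25) px. Two estimates of the block centre agree on (532, -291) mm with a long axis at 74°. The plate centre is 37.5 mm behind the TCP. The target TCP is (521.9, -327.0) mm with a turn of -11.2°.

Request:
move_arm:
  plan:
    - [-0.5,-0.001,-0.01,0,0,0,-0.6]
    - [-0.5,-0.002,-0.018,0,0,0,-1]
    - [-0.5,-0.002,-0.018,0,0,0,-1]
    - [-0.5,-0.002,-0.018,0,0,0,-1]
    - [-0.5,-0.002,-0.018,0,0,0,-1]
    - [-0.5,-0.002,-0.018,0,0,0,-1]
    - [-0.5,-0.002,-0.018,0,0,0,-1]
    - [-0.5,-0.002,-0.018,0,0,0,-1]
    - [-0.5,-0.002,-0.018,0,0,0,-1]
    - [-0.5,-0.002,-0.018,0,0,0,-1]
    - [-0.5,-0.002,-0.018,0,0,0,-1]
    - [-0.5,-0.0013,-0.014,0,0,0,-0.6]
    - [-0.5,0,0,-0.015,0,0,0]
    - [-0.5,0,0,-0.02,0,0,0]
    - [-0.5,0,0,-0.015,0,0,0]
    - [-0.5,0,0,0,0,0,0]
    - [-0.5,0,0,0,0,0,0]

```text
time_s: 12.92
tcp_pos: [0.5226, -0.3268, 0.0559]
eef_rot: [-180.0, -0.0, -105.9]
contact_force: [0.1, 0.3, -1.9]
gripper_width: 0.0551
gripper_force: 50.0
```

```bash
python3 - <<'E'
from m import *
a=[cap(n,n+'5.png')for n in('scene','side')]
cv2.imwrite('pics/all5.png',np.hstack([cv2.resize(a[0]['img'][110:250,130:300],(400,330)),cv2.resize(a[1]['img'][110:250,190:360],(400,330))])[:,:,::-1])
for c in a: plates(c,z=.0735,y=(-.5,-.15))
print(telemetry.get_state()['tcp_pos'])
E
```

```text
[ 0.52289098 -0.32687951  0.05633403]
```

View pics/all5.png

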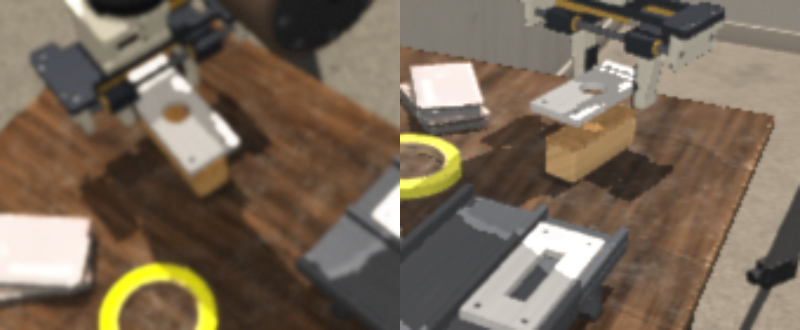

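The plate hovers over the block in both views. Its hole is at scene ~(205,157.5) px and side ~(272,147) px. I'll check these by ray.

```bash
python3 - <<'E'
from m import *
for n,pts in(('scene',[(205.2,157.5),(211.6,181.3),(231.2,170.2)]),('side',[(272,147.3)])):
    c=dict(np.load(f'pics/{n}5.npz'))
    for p in pts: print(n,(ray(c,*p,.079)*1000).round(1))
c=dict(np.load('pics/side5.npz'));P=cloud(c)
for n in('scene','side'):
    c=dict(np.load(f'pics/{n}5.npz'));P=cloud(c);hsv=cv2.cvtColor(c['img'],cv2.COLOR_RGB2HSV)
    m=((hsv[...,1]<60)&(hsv[...,2]>90)&(abs(P[...,2]-.079)<.004)&(abs(P[...,0]-.53)<.06)&(abs(P[...,1]+.28)<.06)).astype('uint8')
    cs,h=cv2.findContours(m,cv2.RETR_CCOMP,1)
    for i,k in enumerate(cs):
        if cv2.contourArea(k)>15:
            w=np.array([ray(c,*q[0],.079)[:2] for q in k])*1000;rc=cv2.minAreaRect(w.astype('float32'));print(n,h[0][i][3],np.round(rc[0],1),np.round(rc[1],1),round(rc[2],1),cv2.boxPoints(rc).round().tolist())
E
```

```text
scene [ 533.3 -288.7   79. ]
scene [ 573.6 -236.1   79. ]
scene [ 525.4 -219.2   79. ]
side [ 532.6 -290.7   79. ]
scene -1 [ 531.6 -279.7] [113.9  68.9] 73.8 [[483.0, -325.0], [549.0, -344.0], [581.0, -235.0], [514.0, -215.0]]
scene 2 [ 535.1 -291. ] [27.5 29. ] 88.8 [[520.0, -304.0], [549.0, -305.0], [550.0, -278.0], [521.0, -277.0]]
side -1 [ 538.  -283.3] [128.1  91.6] 69.2 [[472.0, -327.0], [558.0, -359.0], [604.0, -240.0], [518.0, -207.0]]
side 0 [ 534.4 -288.9] [28.5 27.4] 24.7 [[516.0, -282.0], [527.0, -307.0], [553.0, -295.0], [542.0, -270.0]]
```

Request:
move_arm:
  plan:
    - [-0.5,-0.001,-0.001,-0.008,0,0,0]
    - [-0.5,0,0,-0.008,0,0,0]
    - [-0.5,0,0,-0.006,0,0,0]
    - [-0.5,0,0,-0.004,0,0,0]
    - [-0.5,0,0,-0.002,0,0,0]
    - [-0.5,0,0,0,0,0,0]
    - [-0.5,0,0,0,0,0,0]

```text
time_s: 13.9
tcp_pos: [0.5214, -0.3279, 0.0278]
eef_rot: [-180.0, -0.0, -105.9]
contact_force: [0.0, -0.0, -2.7]
gripper_width: 0.0552
gripper_force: 50.0
```

Request:
move_arm:
  plan:
    - [-0.5,0,0,-0.001,0,0,0]
    - [-0.5,0,0,-0.001,0,0,0]
    - [-0.5,0,0,0,0,0,0]
    - [-0.5,0,0,0,0,0,0]

```text
time_s: 14.4
tcp_pos: [0.5213, -0.3278, 0.0256]
eef_rot: [-180.0, -0.0, -105.9]
contact_force: [-0.5, -0.7, -1.7]
gripper_width: 0.0557
gripper_force: 50.0
```

Request:
move_arm:
  plan:
    - [-0.5,0,0,-0.0007,0,0,0]
    - [-0.5,0,0,0,0,0,0]
    - [-0.5,0,0,0,0,0,0]

```text
time_s: 14.78
tcp_pos: [0.5213, -0.3279, 0.0249]
eef_rot: [-180.0, -0.0, -105.9]
contact_force: [-0.0, -0.1, -1.2]
gripper_width: 0.0553
gripper_force: 50.0
```

Request:
move_arm:
  plan:
    - [-0.5,0,0,-0.0006,0,0,0]
    - [-0.5,0,0,0,0,0,0]
    - [-0.5,0,0,0,0,0,0]

```text
time_s: 15.15
tcp_pos: [0.5213, -0.3279, 0.0247]
eef_rot: [-180.0, -0.0, -105.9]
contact_force: [-1.6, 1.4, 5.2]
gripper_width: 0.0551
gripper_force: 50.0
```

Contact is felt. I'll release with low force and open gently.

Request:
move_arm:
  plan:
    - [-0.5,0,0,0,0,0,0]
    - [-0.5,0,0,0,0,0,0]
    - [0.3,0,0,0,0,0,0]
    - [0.35,0,0,0,0,0,0]
    - [0.5,0,0,0,0,0,0]
    - [0.7,0,0,0,0,0,0]
    - [0.7,0,0,0,0,0,0]
    - [0.7,0,0,0,0,0,0]
  force: 5

```text
time_s: 16.15
tcp_pos: [0.5212, -0.3278, 0.0242]
eef_rot: [180.0, -0.0, -105.9]
contact_force: [-0.1, 0.3, -0.6]
gripper_width: 0.074
gripper_force: 0.0
```

Request:
move_arm:
  plan:
    - [0.7,0,0,0.01,0,0,0]
    - [0.7,0,0,0.02,0,0,0]
    - [0.7,0,0,0.03,0,0,0]
    - [0.7,0,0,0.03,0,0,0]
    - [0.7,0,0,0.04,0,0,0]
    - [0.7,0,0.02,0.04,0,0,0]
    - [0.7,0,0.05,0.02,0,0,0]
    - [0.7,0,0.05,0,0,0,0]
    - [0.7,0,0.03,0,0,0,0]
    - [0.7,0,0,0,0,0,0]
    - [0.7,0,0,0,0,0,0]

```text
time_s: 17.52
tcp_pos: [0.5214, -0.1779, 0.2149]
eef_rot: [-180.0, 0.0, -105.9]
contact_force: [-0.1, -0.8, -0.0]
gripper_width: 0.0748
gripper_force: 0.0
```

```bash
python3 - <<'E'
from m import *
a=[cap(n,n+'6.png')for n in('wrist','side','scene')]
cv2.imwrite('pics/all6.png',np.hstack([cv2.resize(a[0]['img'],(400,300)),cv2.resize(a[1]['img'][110:250,190:376],(400,300))])[:,:,::-1])
for c in a: print();plates(c,z=.048,y=(-.5,-.15))
for c in a: print();plates(c,z=.054,y=(-.15,.15))
E
```

```text
outer 6830.5 [ 531.9 -291. ] [129.5  56.2] 74.1 [[185   7]] [[242 138]] [[487.0, -346.0], [541.0, -361.0], [577.0, -236.0], [523.0, -221.0]]
inner 604.5 [ 531.9 -290.8] [28.4 27.8] 26.7 [[202  62]] [[229  91]] [[513.0, -285.0], [525.0, -310.0], [551.0, -297.0], [538.0, -272.0]]

outer 630.5 [ 531.  -285.9] [139.5  61.9] 74.1 [[246 148]] [[296 174]] [[482.0, -345.0], [542.0, -362.0], [580.0, -227.0], [520.0, -210.0]]

outer 1058.0 [ 534.  -291.5] [133.2  57.2] 74.1 [[182 142]] [[231 189]] [[488.0, -348.0], [543.0, -363.0], [580.0, -235.0], [525.0, -220.0]]
inner 93.5 [ 533.2 -290.5] [26.3 30.5] 89.0 [[200 160]] [[212 170]] [[518.0, -303.0], [548.0, -304.0], [549.0, -278.0], [518.0, -277.0]]

outer 87.5 [469.5  -9.1] [14.7 44.4] 19.3 [[325 273]] [[343 298]] [[455.0, 9.0], [470.0, -32.0], [484.0, -28.0], [469.0, 14.0]]
outer 354.0 [499.2 -21.9] [40.5 19. ] 85.4 [[295 273]] [[313 298]] [[488.0, -41.0], [507.0, -43.0], [510.0, -3.0], [491.0, -1.0]]

outer 1455.5 [481.   -8.9] [136.9  59.5] 85.4 [[215 205]] [[276 253]] [[446.0, -75.0], [505.0, -79.0], [516.0, 57.0], [457.0, 62.0]]
inner 211.0 [480.   -9.2] [69.9 18.3] 85.4 [[234 216]] [[259 238]] [[468.0, -43.0], [486.0, -45.0], [492.0, 25.0], [474.0, 26.0]]

outer 1457.5 [481.6 -12.3] [130.7  62.4] 85.2 [[289 184]] [[351 237]] [[445.0, -75.0], [507.0, -80.0], [518.0, 50.0], [456.0, 55.0]]
inner 244.0 [483.1 -12. ] [70.9 20.3] 85.1 [[304 198]] [[334 222]] [[470.0, -46.0], [490.0, -48.0], [496.0, 22.0], [476.0, 24.0]]
```

View pics/all6.png

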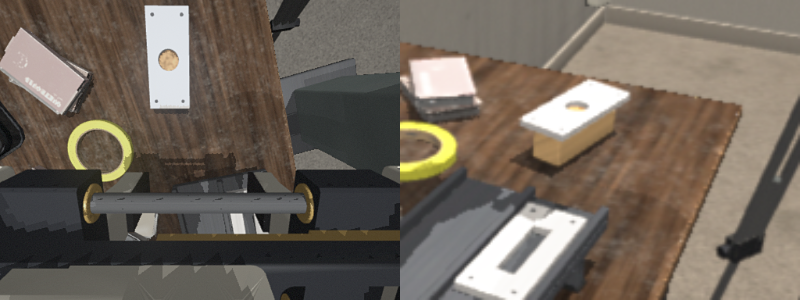

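The plate lies flat on the block. Its hole is at wrist (168,60) px, its centre at (532, -291) mm and its axis at 74°, which matches the block. The window plate hasn't moved and the arm is clear.

```bash
python3 -c "
from plant import workorder
print(workorder.close_job())"
```

```text
the job is handed in; nothing more can be done
None
```

The hole plate was slid out to about a third overhang, gripped by its long edges and laid flat on the filing block, within about 2 mm of centre and lengthwise; the window plate was not moved, and the job was handed in at about 18 s.

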